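# Hold a beech heel bar in the sawing board against bed, fence and height stop

### The arm

A 6-joint arm with a two-finger parallel gripper is mounted at the origin on the work surface. World frame = base frame: x ahead of the robot, y to its left, z up, the work surface at z = 0. Lengths are in m, angles in degrees, forces in N, time in s.
With the tool pointing down it reaches from about 0.25 to 0.725 m from the base axis. Payload 9.7 kg.
Tool frame: the origin (TCP) lies between the finger pads; the fingertips stand 11 mm ahead of it and the grasp point (between the pads) lies 8 mm behind it; z points along the fingers, x is the direction in which the jaws open and shut, and the axes are right-handed (so a half turn about z gives the same grasp; the last joint's range is limited). The gripper opens to 85 mm and grips with 20 to 120 N. Pads are 22 mm wide; open, the fingers measure 114 mm over their backs; the gripper's body (76 mm by 85 mm) begins 54 mm behind the grasp point. The pads swing forward as they close: fully open they stand 13 mm farther back than shut.
Start: joints at [-77.235, 4.979, 10.078, 95.1, 0, 90], TCP at [0.122, -0.536, 0.242] pointing down, gripper open.
Joint ranges: [-179.16, 179.16], [-48.56, 103.87], [-65.8, 70.77], [-126.05, 130.52], [-82.76, 87.17], [-180, 180]. Speed limits (degrees/s): [127.2, 127.2, 147.25, 180, 180, 180].

### API

Orientations are given as [roll, pitch, yaw] about the fixed x, y, z axes, in that order (R = Rz(yaw) Ry(pitch) Rx(roll)).
In Python, from workcell import get_obs, camera, job_done, spotter gives the robot as it stands.
- The arm moves only by the tool play_rows, never from a script. Its argument "rows" is a list of rows, each a list of 3 entries, a list of its own where there are three numbers: the closure, from 0 (fully open) to 1 (shut), then the shift along the tool's x, y, z in cm, then the turn, a rotation vector about the tool's x, y, z in degrees. In form: [[claw, [x, y, z], [wx, wy, wz]], ...]. A call has 1 to 12 rows; each row shifts and turns the pose as measured when the row begins, along the tool's axes as they then stand; what a row does not reach is not made up. A row lasts 1/10 s, in which the tool goes at most 50 mm and 8.59 degrees, less where a joint would pass 70% of its speed; a pose out of reach is approached as far as the arm can. A call is refused whole if a number of a shift passes 5 or a number of a turn 8.59, either way. A call with a gripper value outside its range is refused whole. The fingers move at their own pace and stop on an object; "newtons" is the grip in N (left out, the last holds). Time passes only in rows, so rows that do not move let the fingers close. It gives the time, the measured TCP pose, the force and the opening at its end, in the units of the state.
- get_obs(): the state, without advancing time (a new reading comes with each control period).
- camera(name): name is "scene" or "top" or "wrist"; returns a dict with "img" (420x560x3 uint8, red, green, blue), "intrinsics" (3x3 intrinsics, pixels), "k1" (the pictures are not rectified: a ray, as slopes to the right and down, at radius r is drawn at 1 + k1 r^2 times it, then the intrinsics apply), "xyz" and "orientation" of the camera in the world. Camera axes: x right, y down, z forward; pixel columns grow to the right and rows downward; lengths in m; the calibration is good to about 2 mm. A picture is of the moment at which its call begins. There is no depth.
- job_done(): hands the job in, once; it reports no verdict.
Trained networks look in a picture, given as the dict that the camera call returned (one of the last four; its "shot" number tells which), for a name from the list of things; names that differ only in an ending like _2 or _b are one class to them, and where a whole thing is asked for, a point or a joint stands for the part that bears it (a point fixed in the world has none). Each returns a list of dicts, best first, with "confidence" (0 to 1); they miss things now and then, are a little off and sometimes report something else, mostly with a low value. They report only what shows in the picture. A call takes as long as a camera call.
- spotter.spot_in(picture, thing): "point" ([x, y, z] in m, in world coordinates, good to about 4 mm: the middle of the surface that is visible of it).
- spotter.trace(picture, thing): "pixels" (420x560 bool, what is visible of it).
The state is a dict: "time": time; "q": joint angles; "qd": joint speeds; "joint_efforts": joint torques, N m; "ee_pos": TCP position; "tcp_rot": TCP orientation; "wrist_force": force on the tool from outside, world axes, zero at the start; "torque": the same for the moment, N m; "opening": finger opening in m.
Only numpy, scipy, OpenCV 4.12 (cv2) and the standard library are available. Lean on these libraries where they do the work, as an engineer would, in place of code of your own. Each camera call takes 0.05 s, during which the arm holds its last target.

### The job

A beech bar is to be sawn into block heels. First slide the heel-height stop of the sawing board fully to the far end of its track, away from the saw slot (tallest heel); then lay the long beech bar on the bed of the board and hold it for the saw: with one steady diagonal push keep it firmly down on the bed and firmly back against the fence, flush along it, with its end butted against the stop. Hold the bar by its long part beyond the saw slot, with the fingers clear of the slot, leave the short offcut, the tin and the hammer where they are, and finish while still holding and pressing: do not let go.

Things in the scene. Friction and masses are not known exactly. Their poses are not given: they have to be found in the camera images.
- board: sawing board (crosscut board) screwed flat to the bench, dark brown, 150 mm (its x) by 340 mm (its y), top of its bed 20 mm above the bench. Origin: centre of the underside; x points away from the robot towards the fence, y along the fence to the left, z up. Somewhere ahead of the robot, turned up to about 15 degrees either way.
- bed: the bed of the sawing board, the smooth film-faced dark plate that the bar lies on (wood slides on it and on the fence with a friction of about 0.25); same origin and axes as the board, top face at z = +20 mm
- fence: the plywood fence along the far side of the bed, same origin and axes as the board: front face (which the bar is pushed against) at x = +30 mm, back at x = +54 mm, top at z = +38 mm, that is 18 mm above the bed, over the whole length y = -170 to +170 mm. It is sawn through at the slot (y = +45 mm). Left of the slot, from y = +54 to +166 mm, it carries an aluminium track for the stop (top at z = 48 mm) with an upright dark steel end stop, top at z = 63 mm, at its left end.
- kerf (a point): foot of the saw slot where it meets the front face of the fence, at (+30, +45, +20) mm in the board's frame. The slot, 2 mm wide, runs across fence and bed at right angles to the fence. The part of the bar between slot and stop becomes the heel; the long part lies on the other side (board's -y side) of the slot.
- stop (a joint): position of the sliding heel-height stop along the track, m. 0: stop face 15 mm from the slot; grows as the stop slides to the board's +y (left, away from the slot); 0.060: fully home against the end stop, stop face 75 mm from the slot. It slides stiffly (about 3 N of friction) and stays where it is left; pushing on it harder than that moves it.
- stop_face (a point): point on the stop's face that the bar's end butts against: an aluminium plate that hangs in front of the fence, 32 mm deep (x = -2 to +30 mm in the board's frame), 12 mm thick, reaching from 4 mm to 40 mm above the bed. The face looks to the board's -y; this point lies on it, midway in depth (16 mm in front of the fence face), 25 mm above the bed, and moves with the stop.
- stop_knob (a point): middle of the stop's black knurled knob, to grip or push the stop by: upright cylinder 24 mm in diameter, 28 mm high, from 64.5 to 92.5 mm above the bench, 18 mm to the board's +y of the stop face and 12 mm behind the fence face. The knob does not turn. Below it is the stop's carriage, 26 mm by 36 mm, top at 60.5 mm above the bench.
- bar: the long beech bar, 240 mm (its x) by 40 mm (its y) by 50 mm high, about 0.33 kg, lying on the bench to the right of the board, roughly pointing away from the robot. Origin: centre of its underside. It goes on the bed the same way up, long side against the fence, either end to the stop.
- bar_mid (a point): centre of the beech bar, 25 mm above its underside
- offcut: short offcut of the same beech, 62 mm by 40 mm by 50 mm high, on the bench in front of the board or to its far right; leave it alone. Origin: centre of its underside.
- tin: plain closed steel tin of tacks, 68 mm in diameter, 55 mm high, on the bench in front of the board or to its far right; leave it alone. Origin: centre of its underside.
- hammer: cobbler's hammer, 260 mm long, lying on the bench to the left of the board; leave it alone. Origin under the middle of the tool.

How it is judged (in metres and radians):
On the way:
1. the stop is slid fully home before the bar is brought up to it (value of joint stop above 0.0575 m and distance between bar_mid and stop_face above 0.16 m), for 0.2 s.
At the end, for the whole second after the job is handed in: Stop within 2.5 mm of its end; bar at rest, within 2.5 mm of touching bed, fence and stop, flush within 0.02 rad, flat within 0.04; fingers on it, pressing over 4 N on fence and 8 N (weight included) on bed, grasp point 20 mm or more from the slot on the long part; bystanders moved under 25 mm (value of joint stop above 0.0575 m and contact force between bar and fence above 4 N and contact force between bar and bed above 8 N and contact force between the fingers and bar above 2 N and x of bar in the frame of board between 0.0075 and 0.0125 m and z of bar in the frame of board between 0.0175 and 0.022 m and y of bar in the frame of board between -0.0025 and 0.0025 m and angle between the x axis of bar and the y axis of board, either way round below 0.02 rad and angle between the z axis of bar and the z axis of board, either way round below 0.04 rad and y of the grasp point in the frame of board below 0.025 m and linear speed of bar below 0.01 m/s); the arm keeps its last pose, push and grip.
It fails at once if the offcut is moved by more than 25 mm (distance of offcut from where it was at the start of the episode above 0.025 m).
It fails at once if the tin is moved by more than 25 mm (distance of tin from where it was at the start of the episode above 0.025 m).
It fails at once if the hammer is moved by more than 25 mm (distance of hammer from where it was at the start of the episode above 0.025 m).
It also fails if it takes over 58 s, if anything falls off the work surface, if the arm or the gripper's body presses on something with over 40 N, if the wrist force passes 120 N, or if a joint passes its speed limit or range.

## Working session

There is one attempt and no reset: what is moved stays moved. The work goes in short steps, Python scripts to look and compute and a tool call to move; the robot and the scene stay as the last step left them, time stands still between calls to the robot, and variables do not carry over. Pictures are saved under pics/ and viewed, and the job is handed in when it is done.

Besides the shell and the picture viewer there is one more tool, called after "Call:" by a JSON object that holds its "method" and its "body". play_rows: Moves the arm, as the interface text tells. Its arguments: {"type":"object","properties":{"rows":{"type":"array","items":{"type":"array"}},"newtons":{"type":"number"}},"required":["rows"]}

```bash
ls; mkdir -p pics; python3 - <<'E'
from workcell import get_obs,camera,spotter
import cv2,json
print(get_obs())
for n in ("top","scene"):
    c=camera(n); cv2.imwrite(f"pics/{n}0.png",c["img"][:,:,::-1])
    print(n,c["intrinsics"],c["k1"],c["xyz"],c["orientation"])
    for t in ["board","stop","stop_knob","bar","offcut","tin","hammer","fence","bed"]:
        try:
            for r in spotter.spot_in(c,t)[:2]: print(t,r)
        except Exception as e: print(t,e)
E
```

```text
pics
{'time': 0.0, 'q': array([-7.72338137e+01,  5.00835551e+00,  1.00331305e+01,  9.51015203e+01,
       -1.51974028e-03,  9.00000221e+01]), 'qd': array([ 0.0362422 , -0.01793084, -0.05286711,  0.07926205,  0.09076405,
        0.06279694]), 'joint_efforts': array([ 4.49500812e-04, -5.20383954e+01,  4.64807940e+01,  1.61785068e-02,
        1.93490723e-05,  8.82787901e-06]), 'ee_pos': array([ 0.12147483, -0.53617072,  0.24159756]), 'tcp_rot': array([ 1.79998480e+02,  7.67452845e-02, -7.72338358e+01]), 'wrist_force': array([ 0.14250852, -0.45549666, -0.71124428]), 'torque': array([ 0.04826412, -0.01784689, -0.0422033 ]), 'opening': 0.08562400341271771}
top [[411.41524361   0.         282.97986269]
 [  0.         411.41524361 206.98464383]
 [  0.           0.           1.        ]] -0.000612185261350292 [0.48417322 0.06623019 1.04354456] [-1.75149975e+02 -1.07926263e-01 -8.85165929e+01]
board {'point': [0.5805, 0.0497, 0.0223], 'confidence': 0.85}
stop {'point': [0.636, 0.1362, 0.0591], 'confidence': 0.77}
stop {'point': [0.4528, -0.3249, 0.0527], 'confidence': 0.38}
stop_knob {'point':
[... 935 characters left out ...]
, 'confidence': 0.7}
stop {'point': [0.6434, 0.1441, 0.0625], 'confidence': 0.68}
stop_knob {'point': [0.6413, 0.1457, 0.0587], 'confidence': 0.96}
bar {'point': [0.4671, -0.3204, 0.0407], 'confidence': 0.6}
offcut {'point': [0.5921, 0.0851, 0.0215], 'confidence': 0.74}
offcut {'point': [0.6896, -0.2207, 0.0359], 'confidence': 0.55}
tin {'point': [0.469, 0.1629, 0.047], 'confidence': 0.95}
hammer {'point': [0.4997, 0.4848, 0.0258], 'confidence': 0.77}
hammer {'point': [0.6414, 0.1437, 0.0579], 'confidence': 0.47}
fence {'point': [0.6296, 0.0557, 0.0407], 'confidence': 0.79}
fence {'point': [0.595, 0.0847, 0.0163], 'confidence': 0.67}
bed {'point': [0.5725, 0.0765, 0.0208], 'confidence': 0.6}
```

View pics/top0.png

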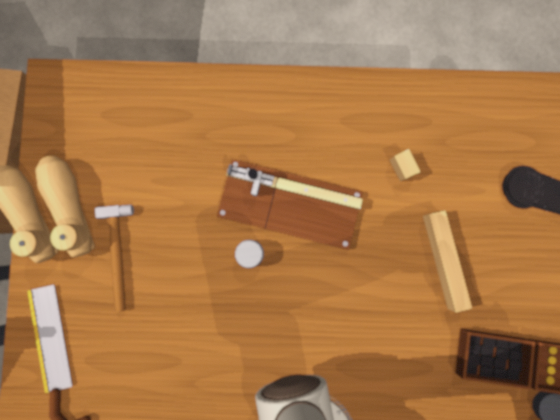

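View pics/scene0.png

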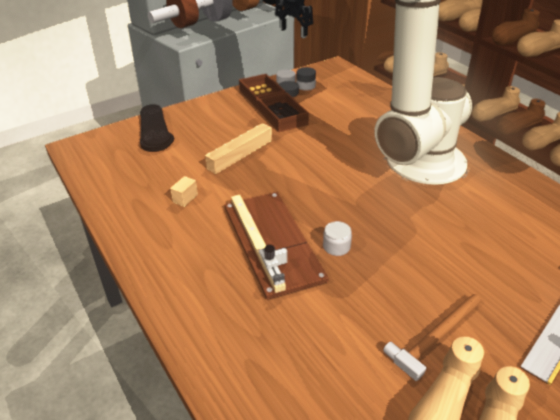

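```bash
cat > h.py <<'E'
import numpy as np,cv2,pickle
from scipy.spatial.transform import Rotation as Ro
from scipy.optimize import least_squares,minimize
def cam(c):
    R=Ro.from_euler('xyz',c['orientation'],degrees=True).as_matrix()
    return R,np.array(c['xyz']),np.array(c['intrinsics']),np.array([c['k1'],0,0,0.])
def proj(P,c):
    R,t,K,d=cam(c); rv=cv2.Rodrigues(R.T)[0]
    return cv2.projectPoints(np.asarray(P,float).reshape(-1,1,3),rv,-R.T@t,K,d)[0][:,0]
def unproj(px,c,z):
    R,t,K,d=cam(c); u=cv2.undistortPoints(np.asarray(px,float).reshape(-1,1,2),K,d)[:,0]
    r=np.c_[u,np.ones(len(u))]@R.T
    return t+r*((z-t[2])/r[:,2])[:,None]
def tf(p,P):  # p=(x,y,yawdeg)
    P=np.asarray(P,float);a=np.radians(p[2]);c,s=np.cos(a),np.sin(a)
    return np.c_[p[0]+c*P[:,0]-s*P[:,1],p[1]+s*P[:,0]+c*P[:,1],P[:,2]]
def box(x0,x1,y0,y1,z0,z1):
    return np.array([[x,y,z] for x in(x0,x1) for y in(y0,y1) for z in(z0,z1)],float)
E
python3 - <<'E'
from h import *
from workcell import camera,spotter
D={}
for n in ("top","scene"):
    c=camera(n); D[n]=c
    for t in ["board","bar","stop_knob","offcut","tin","hammer","fence"]:
        r=spotter.trace(c,t)
        c['m_'+t]=[(x['confidence'],x['pixels']) for x in r]
        for x in r[:2]:
            m=x['pixels']; v,u=np.nonzero(m); print(n,t,x['confidence'],m.sum(),u.mean(),v.mean())
pickle.dump(D,open('d0.pkl','wb'))
i=D['top']['img'][150:260,205:375,::-1]; cv2.imwrite('pics/tz.png',cv2.resize(i,None,fx=4.7,fy=4.7,interpolation=cv2.INTER_CUBIC))
E
```

```text
top board 0.93 8312 288.9953079884504 203.4995187680462
top bar 0.69 2245 446.5349665924276 260.33095768374164
top stop_knob 0.7 234 253.0897435897436 178.2905982905983
top offcut 0.73 577 403.73830155979203 164.05719237435008
top offcut 0.28 1373 115.63073561544064 247.19519300801164
top tin 0.6 598 248.7591973244147 252.65551839464882
top tin 0.43 1284 115.88940809968847 248.39953271028037
top hammer 0.83 1314 115.54337899543378 246.70395738203956
top fence 0.93 1258 297.39427662957075 187.36804451510335
scene board 0.65 6234 273.6459736926532 245.095444337504
scene bar 0.7 1403 237.9158945117605 148.35138987883107
scene stop_knob 0.64 432 273.28935185185185 256.1458333333333
scene offcut 0.69 617 183.70502431118314 191.43435980551052
scene tin 0.73 813 336.7047970479705 238.46863468634686
scene hammer 0.7 1879 429.037786056413 339.72698243746675
scene fence 0.68 1170 256.7598290598291 243.08290598290597
scene fence 0.63 4786 277.3537400752194 244.21270371918095
```

View pics/tz.png

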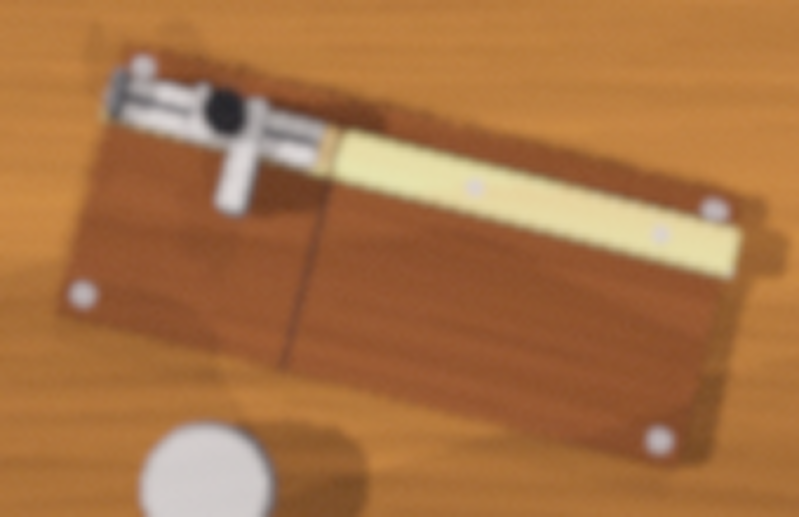

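```bash
cat >> h.py <<'E'
BOARD=[box(-.075,.075,-.17,.17,0,.02),box(.03,.054,-.17,.17,.02,.038),box(.03,.054,.054,.166,.02,.048)]
BAR=[box(-.12,.12,-.02,.02,0,.05)]
def sil(boxes,p,c,S=4):
    m=np.zeros((420*S,560*S),np.uint8)
    for b in boxes:
        q=(proj(tf(p,b),c)+.5)*S
        cv2.fillConvexPoly(m,cv2.convexHull(np.round(q).astype(np.int32)),255)
    return cv2.resize(m,(560,420),interpolation=cv2.INTER_AREA)/255.
def fit(boxes,p0,cs,masks):
    tg=[cv2.GaussianBlur(m.astype(float),(0,0),1.5) for m in masks]
    def f(v):
        p=(v[0]/100,v[1]/100,v[2]*1.)
        return sum(((cv2.GaussianBlur(sil(boxes,p,c),(0,0),1.5)-t)**2).sum()/t.sum() for c,t in zip(cs,tg))
    v0=np.array([p0[0]*100,p0[1]*100,p0[2]])
    s=np.vstack([v0]+[v0+d for d in ([.8,0,0],[0,.8,0],[0,0,2.])])
    r=minimize(f,v0,method='Nelder-Mead',options=dict(initial_simplex=s,xatol=.005,fatol=1e-6))
    return r.x/[100,100,1],r.fun
E
python3 - <<'E'
from h import *
D=pickle.load(open('d0.pkl','rb'));T,S=D['top'],D['scene']
for nm,B,p0 in (('board',BOARD,(.578,.05,-15)),('bar',BAR,(.455,-.326,10))):
    for cs in ([T],[S],[T,S]):
        print(nm,*fit(B,p0,cs,[c['m_'+nm][0][1] for c in cs]))
print('tin',unproj([[249,253]],T,.055))
px=np.array([[735,277],[60,315],[285,367],[327,180],[225,112]])/4.7+[205,150]-.4
for q,z in zip(px,(.038,0.02,.02,.02,.0925)): print(q,unproj([q],T,z))
E
```

```text
board [  0.58123984   0.05231129 -12.77209072] 0.001384042660446641
board [  0.57845736   0.04691855 -12.71205439] 0.007228642247227686
board [  0.5802226    0.04928073 -12.80028551] 0.015833029283451244
bar [ 0.45305364 -0.3368563  15.19267772] 0.012741695945386405
bar [ 0.44716751 -0.33797468 14.95164467] 0.015837576946686627
bar [ 0.4510025  -0.33751714 15.59522352] 0.03655910239937916
tin [[0.45569733 0.1448155  0.055     ]]
[360.98297872 208.53617021] [[ 0.57068161 -0.12483409  0.038     ]]
[217.36595745 216.6212766 ] [[0.54270169 0.22932598 0.02      ]]
[265.23829787 227.68510638] [[0.51826591 0.10930474 0.02      ]]
[274.17446809 187.89787234] [[0.61846703 0.08985805 0.02      ]]
[252.47234043 173.42978723] [[0.64166725 0.13980033 0.0925    ]]
```

```bash
python3 - <<'E'
from h import *
D=pickle.load(open('d0.pkl','rb'));T,S=D['top'],D['scene']
def ov(c,items,crop,f,fn):
    i=cv2.resize(np.ascontiguousarray(c['img'][crop[1]:crop[3],crop[0]:crop[2],::-1]),None,fx=f,fy=f,interpolation=cv2.INTER_CUBIC)
    for B,p,col in items:
        for b in B:
            q=(proj(tf(p,b),c)-crop[:2]+.5)*f
            for a in range(8):
                for k in (1,2,4):
                    if not a&k: cv2.line(i,tuple(int(x) for x in q[a]),tuple(int(x) for x in q[a|k]),col,1)
    cv2.imwrite(fn,i)
b1=(.5812,.0523,-12.77);b2=(.5785,.0469,-12.71);r1=(.4530,-.3369,15.19);r2=(.4472,-.338,14.95)
G=(0,255,0);M=(255,0,255)
ov(T,[(BOARD,b1,G),(BAR,r1,G)],(210,150,490,330),2.8,'pics/o1.png')
ov(S,[(BOARD,b2,G),(BAR,r2,G),(BAR,r1,M),(BOARD,b1,M)],(170,110,360,310),2.9,'pics/o2.png')
E
```

```text
(no output)
```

View pics/o1.png

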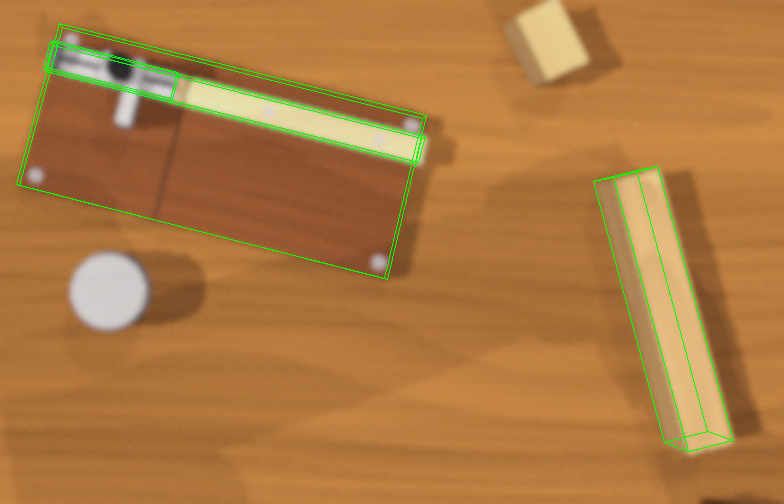

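View pics/o2.png

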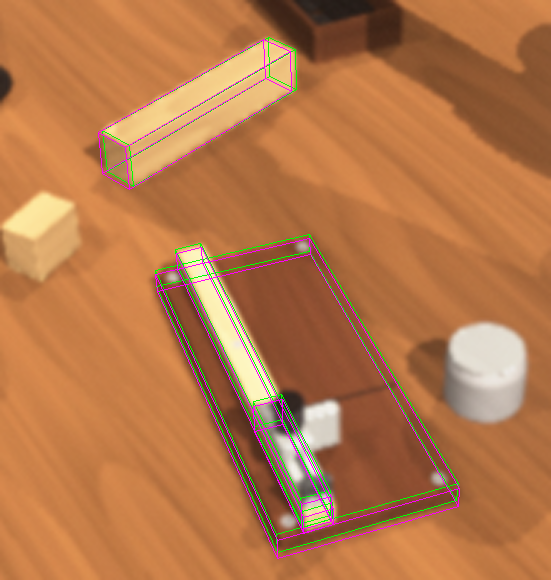

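Call:
{"method": "play_rows", "body": {"rows": [[1,[0,0,0],[0,0,-8]],[1,[0,0,0],[0,0,-8]],[1,[0,0,0],[0,0,-8]],[1,[0,0,0],[0,0,-8]],[1,[0,0,0],[0,0,-8]],[1,[0,0,0],[0,0,-8]],[1,[0,0,0],[0,0,-8]],[1,[0,0,0],[0,0,-8]]], "newtons": 60}}

```text
time: 2.6
ee_pos: [0.1215, -0.5364, 0.2423]
tcp_rot: [180.0, -0.0, -10.8]
wrist_force: [0.5, -0.5, 0.3]
opening: -0.0
```

```bash
cat >> h.py <<'E'
BP=np.array([.580,.0495,-12.75])
def b2w(x,y,z): return tf(BP,[[x,y,z]])[0]
def delta(target,yaw):
    from workcell import get_obs
    o=get_obs();R=Ro.from_euler('xyz',o['tcp_rot'],degrees=True)
    d=R.inv().apply(np.asarray(target)-o['ee_pos'])*100
    Rt=Ro.from_euler('xyz',[180,0,yaw],degrees=True)
    w=(R.inv()*Rt).as_rotvec(degrees=True)
    print('t',round(o['time'],2),'tcp',o['ee_pos'].round(4),'rpy',o['tcp_rot'].round(2),'F',o['wrist_force'].round(1),'open',round(o['opening'],4))
    print('shift cm (tool)',d.round(2),'turn',w.round(2))
E
python3 - <<'E'
from h import *
delta(b2w(.041,.062,.2416),-12.75); print(b2w(.041,.062,.081))
E
```

```text
t 2.6 tcp [ 0.1215 -0.5364  0.2423] rpy [180.    -0.   -10.83] F [ 0.5 -0.5  0.3] open -0.0
shift cm (tool) [ 3.833e+01 -7.222e+01  7.000e-02] turn [ 0.   -0.    1.92]
[0.63367228 0.10092263 0.081     ]
```

Call:
{"method": "play_rows", "body": {"rows": [[1,[2.2,-4.2,0],[0,0,1.9]],[1,[2.2,-4.2,0],[0,0,0]],[1,[2.2,-4.2,0],[0,0,0]],[1,[2.2,-4.2,0],[0,0,0]],[1,[2.2,-4.2,0],[0,0,0]],[1,[2.2,-4.2,0],[0,0,0]],[1,[2.2,-4.2,0],[0,0,0]],[1,[2.2,-4.2,0],[0,0,0]],[1,[2.2,-4.2,0],[0,0,0]],[1,[2.2,-4.2,0],[0,0,0]],[1,[2.2,-4.2,0],[0,0,0]],[1,[2.2,-4.2,0],[0,0,0]]]}}

```text
time: 3.8
ee_pos: [0.4956, -0.0866, 0.2423]
tcp_rot: [180.0, -0.3, -12.8]
wrist_force: [0.9, -1.7, 0.5]
opening: -0.0
```

```bash
python3 - <<'E'
from h import *
delta(b2w(.041,.062,.20),-12.75)
E
```

```text
t 3.8 tcp [ 0.4956 -0.0866  0.2423] rpy [179.95  -0.29 -12.79] F [ 0.9 -1.7  0.5] open -0.0
shift cm (tool) [  9.3  -21.35   4.26] turn [ 0.05 -0.29 -0.04]
```

Call:
{"method": "play_rows", "body": {"rows": [[1,[1.8,-4.2,0],[0,-0.3,0]],[1,[1.8,-4.2,0],[0,0,0]],[1,[1.8,-4.2,1.0],[0,0,0]],[1,[1.8,-4.2,1.0],[0,0,0]],[1,[1.8,-4.0,1.5],[0,0,0]],[1,[0,0,0],[0,0,0]],[1,[0,0,0],[0,0,0]]]}}

```text
time: 4.5
ee_pos: [0.6363, 0.1112, 0.2036]
tcp_rot: [179.9, 0.0, -12.4]
wrist_force: [0.1, -0.9, 0.5]
opening: 0.0002
```

```bash
python3 - <<'E'
from h import *
from workcell import camera
delta(b2w(.041,.062,.081),-12.75)
for n in ('wrist','top'):
    c=camera(n); cv2.imwrite(f'pics/{n}1.png',c['img'][:,:,::-1]); 
    if n=='wrist': pickle.dump(c,open('w1.pkl','wb')); print(c['xyz'],c['orientation'],c['k1'])
E
```

```text
t 4.5 tcp [0.6363 0.1112 0.2036] rpy [ 1.7993e+02  2.0000e-02 -1.2400e+01] F [ 0.1 -0.9  0.5] open 0.0002
shift cm (tool) [-0.03  1.04 12.26] turn [0.07 0.02 0.35]
[0.65041692 0.17845393 0.33533234] [ 1.64278392e+02  2.86294166e-03 -1.23572463e+01] -0.011925795837942024
```

View pics/wrist1.png

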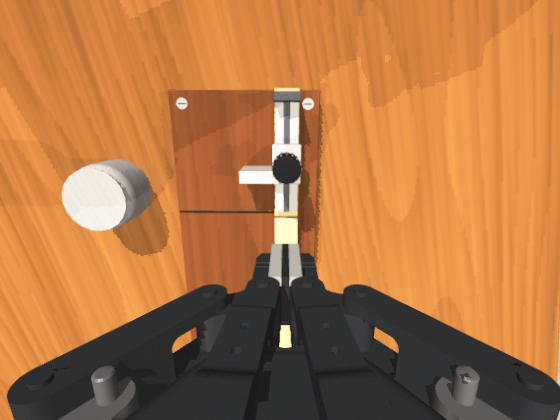

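```bash
python3 - <<'E'
from h import *
c=pickle.load(open('w1.pkl','rb'))
i=c['img'][80:235,160:335,::-1]; i=cv2.resize(i,None,fx=3.8,fy=3.8,interpolation=cv2.INTER_CUBIC); cv2.imwrite('pics/wz1.png',i)
E
```

```text
(no output)
```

View pics/wz1.png

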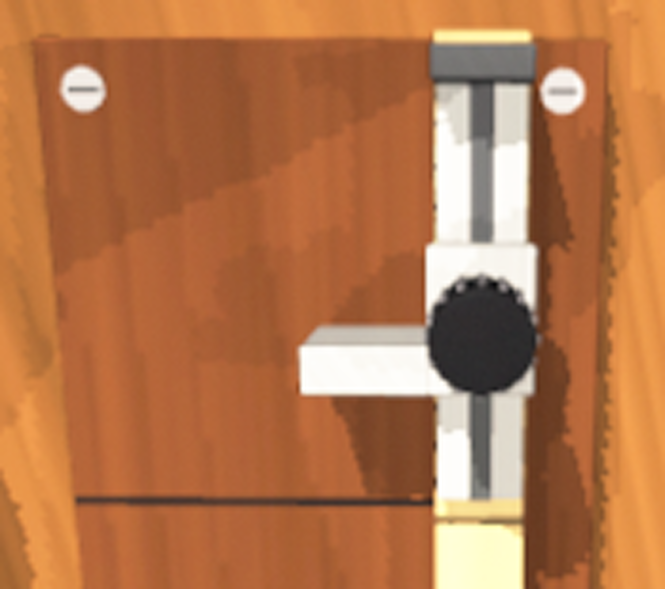

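```bash
python3 - <<'E'
from h import *
c=pickle.load(open('w1.pkl','rb'))
P=np.array([[-.075,.17,.02],[.075,.17,.02],[-.075,.045,.02],[.03,.045,.02],[.03,.045,.038],[.054,.045,.038]])
Z=np.array([[37,40],[606,39],[77,500],[433,501],[435,520],[523,520]])/3.8+[160,80]-.4
f=lambda v:(proj(tf(v,P),c)-Z).ravel()
r=least_squares(f,[.58,.05,-12.7],x_scale=[.01,.01,1]); print(r.x,r.fun.reshape(-1,2).round(1))
k=unproj(np.array([[482,332]])/3.8+[160,80]-.4,c,.0925)[0];p=r.x
a=np.radians(p[2]);d=k[:2]-p[:2];print('knob',k,'board',d@[np.cos(a),np.sin(a)],d@[-np.sin(a),np.cos(a)])
E
```

```text
[  0.58053211   0.05125658 -12.59554785] [[-2.  -0.8]
 [ 1.2 -0.1]
 [-1.1  0.2]
 [ 1.4  0.4]
 [ 0.3  0.4]
 [ 0.4  0.5]]
knob [0.644181   0.14406572 0.0925    ] board 0.041878449202800115 0.10445531306407553
```

```bash
sed -i 's/^BP=.*/BP=np.array([.5805,.051,-12.65])/' h.py; python3 - <<'E'
from h import *
delta(b2w(.042,.063,.081),-12.65)
E
```

```text
t 4.6 tcp [0.6358 0.1102 0.2039] rpy [ 1.7994e+02  1.0000e-02 -1.2470e+01] F [-0.7  0.3 -0.1] open -0.0003
shift cm (tool) [ 0.1   0.68 12.29] turn [0.06 0.01 0.18]
```

Call:
{"method": "play_rows", "body": {"rows": [[1,[0.1,0.7,0],[0,0,0.2]],[1,[0,0,4],[0,0,0]],[1,[0,0,4],[0,0,0]],[1,[0,0,2.5],[0,0,0]],[1,[0,0,1],[0,0,0]],[1,[0,0,0],[0,0,0]]]}}

```text
time: 5.2
ee_pos: [0.6356, 0.0943, 0.0939]
tcp_rot: [-179.9, -0.6, -13.2]
wrist_force: [-0.1, 0.3, 0.3]
opening: 0.0001
```

```bash
python3 - <<'E'
from h import *
delta(b2w(.042,.115,.081),-12.65)
E
```

```text
t 5.2 tcp [0.6356 0.0943 0.0939] rpy [-179.86   -0.65  -13.22] F [-0.1  0.3  0.3] open 0.0001
shift cm (tool) [-0.31 -6.07  1.3 ] turn [-0.14 -0.65 -0.57]
```

Call:
{"method": "play_rows", "body": {"rows": [[1,[-0.2,0,1.2],[-0.1,-0.6,-0.5]],[1,[-0.1,-1,0.1],[0,0,0]],[1,[0,-1,0],[0,0,0]],[1,[0,-0.8,0],[0,0,0]],[1,[0,-0.8,0],[0,0,0]],[1,[0,-0.8,0],[0,0,0]]]}}

```text
time: 5.8
ee_pos: [0.6448, 0.1393, 0.0854]
tcp_rot: [-180.0, -0.3, -12.8]
wrist_force: [0.4, -3.9, -1.6]
opening: 0.0001
```

```bash
python3 - <<'E'
from h import *
delta(b2w(.042,.115,.081),-12.65)
E
```

```text
t 5.8 tcp [0.6448 0.1393 0.0854] rpy [-179.98   -0.35  -12.81] F [ 0.4 -3.9 -1.6] open 0.0001
shift cm (tool) [-0.14 -1.47  0.44] turn [-0.02 -0.35 -0.16]
```

Call:
{"method": "play_rows", "body": {"rows": [[1,[-0.1,-0.6,0.2],[0,-0.3,0]],[1,[0,-0.6,0.1],[0,0,0]],[1,[0,-0.6,0],[0,0,0]],[1,[0,-0.5,0],[0,0,0]]]}}

```text
time: 6.2
ee_pos: [0.6476, 0.155, 0.0833]
tcp_rot: [178.9, -0.1, -13.1]
wrist_force: [-10.2, -34.7, 9.7]
opening: 0.0003
```

Call:
{"method": "play_rows", "body": {"rows": [[1,[0,-0.5,0],[0,0,0]],[1,[0,-0.5,0],[0,0,0]],[1,[0,-0.5,0],[0,0,0]]]}}

```text
time: 6.5
ee_pos: [0.6475, 0.1548, 0.0837]
tcp_rot: [177.2, 0.0, -13.7]
wrist_force: [-8.8, -27.5, 8.2]
opening: -0.0003
```

```bash
python3 - <<'E'
from h import *
from workcell import camera
delta(b2w(.042,.115,.081),-12.65)
E
```

```text
t 6.5 tcp [0.6475 0.1548 0.0837] rpy [ 1.7719e+02  2.0000e-02 -1.3750e+01] F [ -8.8 -27.5   8.2] open -0.0003
shift cm (tool) [-0.06  0.08  0.27] turn [ 2.81  0.05 -1.1 ]
```

Call:
{"method": "play_rows", "body": {"rows": [[0.3,[0,1.0,0],[2.8,0,-1]],[0.3,[0,1.5,-2],[0,0,0]],[0,[0,1,-4],[0,0,0]],[0,[0,1,-4],[0,0,0]],[0,[0,1,-3],[0,0,0]],[0,[0,0,0],[0,0,0]]]}}

```text
time: 7.1
ee_pos: [0.6346, 0.1013, 0.2174]
tcp_rot: [-179.8, 0.2, -12.7]
wrist_force: [0.4, 0.6, -0.7]
opening: 0.0846
```

```bash
python3 - <<'E'
from h import *
from workcell import camera
bar=(.4505,-.3373,15.1)
g=tf(bar,[[-.02,0,.16]])[0]
delta(g,-74.9)
for n in ('wrist',):
    c=camera(n); cv2.imwrite(f'pics/{n}2.png',c['img'][:,:,::-1]); pickle.dump(c,open('w2.pkl','wb'))
E
```

```text
t 7.1 tcp [0.6346 0.1013 0.2174] rpy [-179.76    0.22  -12.7 ] F [ 0.4  0.6 -0.7] open 0.0846
shift cm (tool) [-10.06  47.8    5.58] turn [-0.1   0.33 62.2 ]
```

View pics/wrist2.png

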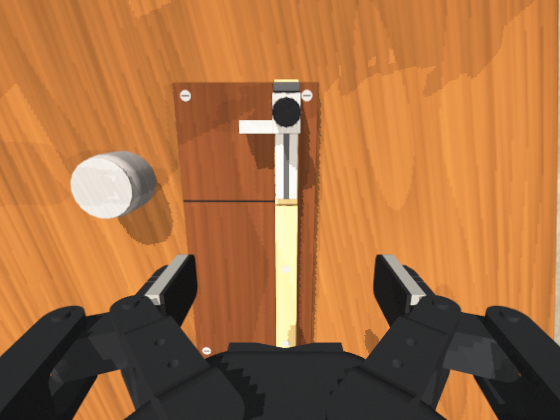

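Call:
{"method": "play_rows", "body": {"rows": [[0,[-0.9,4.2,0],[0,0,0]],[0,[-0.9,4.2,0],[0,0,0]],[0,[-0.9,4.2,0],[0,0,0]],[0,[-0.9,4.2,0],[0,0,0]],[0,[-0.9,4.2,0],[0,0,0]],[0,[-0.9,4.2,0],[0,0,0]],[0,[-0.9,4.2,0],[0,0,0]],[0,[-0.9,4.2,0],[0,0,0]],[0,[-0.9,4.2,0],[0,0,0]],[0,[-0.9,4.2,0],[0,0,0]],[0,[-0.9,3.5,0],[0,0,0]],[0,[0,0,0],[0,0,8]]]}}

```text
time: 8.35
ee_pos: [0.4339, -0.3266, 0.1953]
tcp_rot: [-179.4, 1.2, -20.0]
wrist_force: [0.5, 0.2, -0.2]
opening: 0.0856
```

Call:
{"method": "play_rows", "body": {"rows": [[0,[0,0,0],[0,0,8]],[0,[0,0,0],[0,0,8]],[0,[0,0,0],[0,0,8]],[0,[0,0,0],[0,0,8]],[0,[0,0,0],[0,0,8]],[0,[0,0,0],[0,0,8]],[0,[0,0,0],[0,0,5]],[0,[0,0,0],[0,0,0]]]}}

```text
time: 9.15
ee_pos: [0.4352, -0.3232, 0.1832]
tcp_rot: [179.2, 2.0, -75.4]
wrist_force: [-0.5, -0.7, 0.6]
opening: 0.0853
```

```bash
python3 - <<'E'
from h import *
from workcell import camera,spotter
bar=(.4505,-.3373,15.1)
g=tf(bar,[[-.02,0,.16]])[0]
delta(g,-74.9)
c=camera('wrist'); cv2.imwrite('pics/wrist3.png',c['img'][:,:,::-1]); 
m=spotter.trace(c,'bar')[0]; print(m['confidence'],m['pixels'].sum())
print(fit(BAR,bar,[c],[m['pixels']]))
c['m']=m; pickle.dump(c,open('w3.pkl','wb'))
E
```

```text
t 9.15 tcp [ 0.4352 -0.3232  0.1832] rpy [179.18   1.98 -75.43] F [-0.5 -0.7  0.6] open 0.0853
shift cm (tool) [1.85 0.84 2.27] turn [ 0.81  1.98 -0.51]
0.82 12027
(array([ 0.45057828, -0.33622936, 15.03534609]), np.float64(0.003073778738462349))
```

View pics/wrist3.png

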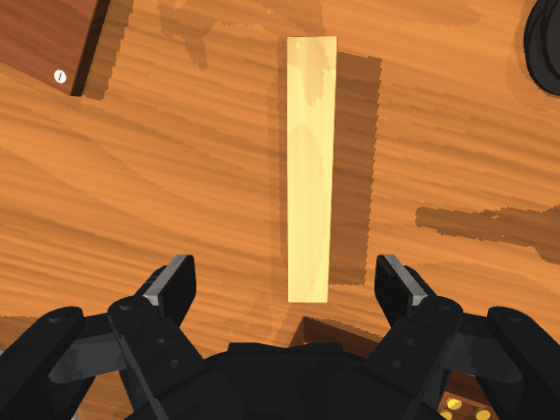

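Call:
{"method": "play_rows", "body": {"rows": [[0,[1.9,0.8,0],[0.8,2,-0.5]],[0,[0,0,0],[0,0,0]],[0,[0,0,3],[0,0,0]],[0,[0,0,0],[0,0,0]]]}}

```text
time: 9.65
ee_pos: [0.4328, -0.3429, 0.1513]
tcp_rot: [-180.0, 0.1, -74.1]
wrist_force: [-0.4, 0.6, -0.7]
opening: 0.085
```

```bash
python3 - <<'E'
from h import *
bar=(.4505,-.3365,15.05)
g=tf(bar,[[-.02,0,.036]])[0]
delta(g,-74.95)
E
```

```text
t 9.65 tcp [ 0.4328 -0.3429  0.1513] rpy [-1.7998e+02  6.0000e-02 -7.4140e+01] F [-0.4  0.6 -0.7] open 0.085
shift cm (tool) [-0.14  0.13 11.53] turn [-0.02  0.06  0.81]
```

Call:
{"method": "play_rows", "body": {"rows": [[0,[-0.15,0.15,3],[0,0,0.8]],[0,[0,0,3],[0,0,0]],[0,[0,0,2.5],[0,0,0]],[0,[0,0,1.5],[0,0,0]],[0,[0,0,0.5],[0,0,0]],[0,[0,0,0],[0,0,0]]]}}

```text
time: 10.25
ee_pos: [0.4336, -0.3408, 0.0492]
tcp_rot: [-179.8, -0.0, -74.6]
wrist_force: [-0.2, -0.1, -0.2]
opening: 0.0854
```

```bash
python3 - <<'E'
from h import *
bar=(.4505,-.3365,15.05)
g=tf(bar,[[-.02,0,.036]])[0]
delta(g,-74.95)
E
```

```text
t 10.25 tcp [ 0.4336 -0.3408  0.0492] rpy [-1.7979e+02 -2.0000e-02 -7.4620e+01] F [-0.2 -0.1 -0.2] open 0.0854
shift cm (tool) [0.03 0.26 1.32] turn [-0.21 -0.02  0.33]
```

Call:
{"method": "play_rows", "body": {"rows": [[0,[0,0.3,1.3],[-0.2,0,0.3]],[0,[0,0,0],[0,0,0]],[1,[0,0,0],[0,0,0]],[1,[0,0,0],[0,0,0]],[1,[0,0,0],[0,0,0]],[1,[0,0,0],[0,0,0]],[1,[0,0,0],[0,0,0]],[1,[0,0,0],[0,0,0]],[1,[0,0,0],[0,0,0]],[1,[0,0,0],[0,0,0]]], "newtons": 80}}

```text
time: 11.25
ee_pos: [0.4323, -0.343, 0.0396]
tcp_rot: [-179.8, -0.3, -74.9]
wrist_force: [0.6, -0.4, -0.5]
opening: 0.0386
```

```bash
python3 - <<'E'
from h import *
from workcell import camera
delta([.45,-.34,.036],-74.95)
c=camera('wrist'); cv2.imwrite('pics/wrist4.png',c['img'][:,:,::-1]); pickle.dump(c,open('w4.pkl','wb'))
E
```

```text
t 11.25 tcp [ 0.4323 -0.343   0.0396] rpy [-179.82   -0.27  -74.93] F [ 0.6 -0.4 -0.5] open 0.0386
shift cm (tool) [ 0.17 -1.79  0.36] turn [-0.18 -0.27  0.02]
```

View pics/wrist4.png

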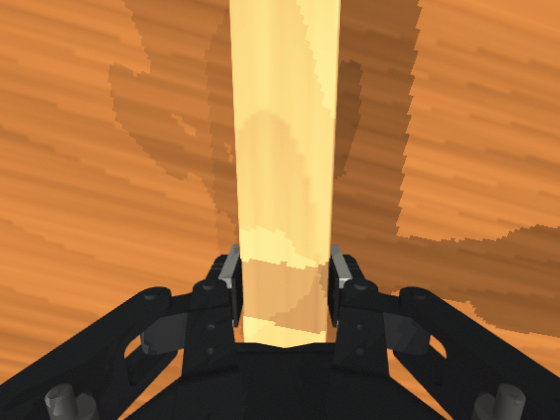

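Call:
{"method": "play_rows", "body": {"rows": [[1,[0,0,-2],[0,0,0]],[1,[0,0,-4],[0,0,0]],[1,[0,0,-4],[0,0,0]],[1,[0,0,-4],[0,0,0]],[1,[0,0,-3],[0,0,-5]],[1,[0,0,0],[0,0,-8]],[1,[0,0,0],[0,0,-8]],[1,[0,0,0],[0,0,-8]],[1,[0,0,0],[0,0,-8]],[1,[0,0,0],[0,0,-8]],[1,[0,0,0],[0,0,-8]],[1,[0,0,0],[0,0,-8]]]}}

```text
time: 12.5
ee_pos: [0.429, -0.3404, 0.2098]
tcp_rot: [-179.9, 0.4, -11.6]
wrist_force: [-0.2, -1.0, -3.4]
opening: 0.0384
```

```bash
python3 - <<'E'
from h import *
delta(b2w(-.008,-.038,.18),-12.65)
E
```

```text
t 12.5 tcp [ 0.429  -0.3404  0.2098] rpy [-179.86    0.41  -11.62] F [-0.2 -1.  -3.4] open 0.0384
shift cm (tool) [  6.11 -37.6    3.03] turn [-0.14  0.41  1.03]
```

Call:
{"method": "play_rows", "body": {"rows": [[1,[0.6,-3,0],[-0.1,0.4,1]],[1,[0.6,-4,0],[0,0,0]],[1,[0.6,-4,0],[0,0,0]],[1,[0.6,-4,0],[0,0,0]],[1,[0.6,-4,0],[0,0,0]],[1,[0.6,-4,0],[0,0,0]],[1,[0.6,-4,0],[0,0,0]],[1,[0.6,-4,0],[0,0,0]],[1,[0.6,-3,0],[0,0,0]],[1,[0.3,-1.5,0],[0,0,0]],[1,[0,0,0],[0,0,0]]]}}

```text
time: 13.6
ee_pos: [0.5619, 0.0071, 0.2028]
tcp_rot: [180.0, 0.6, -12.4]
wrist_force: [-0.4, -0.5, -4.5]
opening: 0.0384
```

```bash
python3 - <<'E'
from h import *
from workcell import camera
delta(b2w(-.010,-.036,.07),-12.65)
c=camera('wrist'); cv2.imwrite('pics/wrist5.png',c['img'][:,:,::-1]); pickle.dump(c,open('w5.pkl','wb'))
E
```

```text
t 13.6 tcp [0.5619 0.0071 0.2028] rpy [179.99   0.59 -12.37] F [-0.4 -0.5 -4.5] open 0.0384
shift cm (tool) [-0.   -1.09 13.28] turn [0.01 0.59 0.28]
```

View pics/wrist5.png

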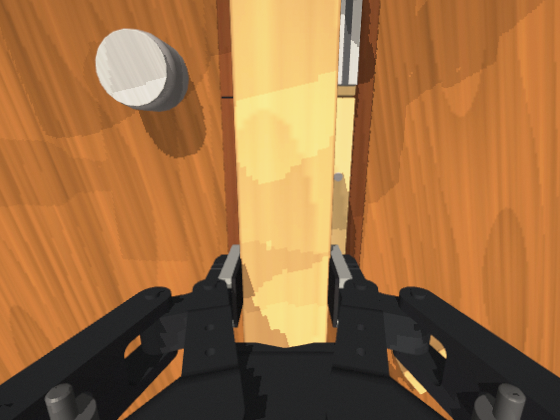

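Call:
{"method": "play_rows", "body": {"rows": [[1,[0,0,3],[0,0.6,0.3]],[1,[0,0,3],[0,0,0]],[1,[0,0,3],[0,0,0]],[1,[0,0,1.5],[0,0,0]],[1,[0,0,0.5],[0,0,0]],[1,[0,0,0],[0,0,0]]]}}

```text
time: 14.25
ee_pos: [0.5592, -0.001, 0.0895]
tcp_rot: [179.8, -0.0, -13.1]
wrist_force: [0.6, 0.4, -3.6]
opening: 0.0385
```

```bash
python3 - <<'E'
from h import *
delta(b2w(-.010,-.036,.065),-12.65)
E
```

```text
t 14.25 tcp [ 0.5592 -0.001   0.0895] rpy [ 1.7983e+02 -3.0000e-02 -1.3110e+01] F [ 0.6  0.4 -3.6] open 0.0385
shift cm (tool) [-0.08 -1.95  2.45] turn [ 0.17 -0.03 -0.46]
```

Call:
{"method": "play_rows", "body": {"rows": [[1,[-0.1,-0.8,1.5],[0.2,0,-0.4]],[1,[0,0,0.7],[0,0,0]],[1,[0,0,0.2],[0,0,0]],[1,[0,0,0],[0,0,0]]]}}

```text
time: 14.65
ee_pos: [0.5612, 0.0067, 0.0661]
tcp_rot: [-179.9, -0.2, -12.7]
wrist_force: [-0.9, 0.4, -3.4]
opening: 0.039
```

```bash
python3 - <<'E'
from h import *
from workcell import camera
delta(b2w(.010,-.0193,.0596),-12.65)
c=camera('top'); i=c['img'][150:260,205:375,::-1]; cv2.imwrite('pics/t6.png',cv2.resize(i,None,fx=4.7,fy=4.7,interpolation=cv2.INTER_CUBIC))
E
```

```text
t 14.65 tcp [0.5612 0.0067 0.0661] rpy [-179.92   -0.22  -12.74] F [-0.9  0.4 -3.4] open 0.039
shift cm (tool) [ 1.9  -2.82  0.66] turn [-0.08 -0.22 -0.09]
```

View pics/t6.png

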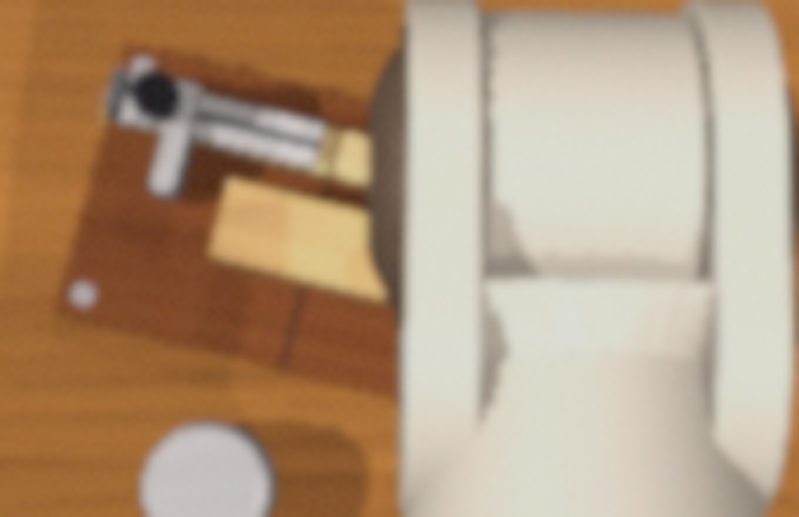

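The top view shows the bar over the bed, parallel to the fence. Its left end is at about (215,215) in the zoomed view, with clear gaps to the fence and to the stop plate at (170,160). The stop is still home. Next I lower the bar to the bed.

Call:
{"method": "play_rows", "body": {"rows": [[1,[1.0,-0.8,0.3],[-0.1,-0.2,-0.1]],[1,[0,-0.5,0.3],[0,0,0]],[1,[0,0,0.2],[0,0,0]],[1,[0,0,0.1],[0,0,0]]]}}

```text
time: 15.1
ee_pos: [0.575, 0.0175, 0.0595]
tcp_rot: [-180.0, -0.2, -12.6]
wrist_force: [-3.3, -1.9, 7.3]
opening: 0.0383
```

```bash
python3 - <<'E'
from h import *
delta(b2w(.010,-.0193,.0596),-12.65)
E
```

```text
t 15.1 tcp [0.575  0.0175 0.0595] rpy [-179.99   -0.21  -12.62] F [-3.3 -1.9  7.3] open 0.0383
shift cm (tool) [ 0.8  -1.46 -0.  ] turn [-0.01 -0.21  0.03]
```

Call:
{"method": "play_rows", "body": {"rows": [[1,[0.5,-0.6,0],[0,-0.2,0]],[1,[0.3,-0.4,0],[0,0,0]],[1,[0.3,0,0.1],[0,0,0]],[1,[0.3,0,0.1],[0,0,0]]]}}

```text
time: 15.5
ee_pos: [0.5857, 0.0258, 0.0597]
tcp_rot: [-180.0, 0.6, -12.6]
wrist_force: [-24.6, 0.7, 22.8]
opening: 0.0381
```

```bash
python3 - <<'E'
from h import *
delta(b2w(.010,-.0193,.0596),-12.65)
E
```

```text
t 15.5 tcp [0.5857 0.0258 0.0597] rpy [-179.99    0.63  -12.63] F [-24.6   0.7  22.8] open 0.0381
shift cm (tool) [-0.06 -0.42  0.01] turn [-0.01  0.63  0.02]
```

Call:
{"method": "play_rows", "body": {"rows": [[1,[0.05,-0.3,0.05],[0,0.6,0]],[1,[0.1,-0.3,0.1],[0,0,0]],[1,[0.1,-0.3,0.1],[0,0,0]],[1,[0.1,-0.3,0.1],[0,0,0]]]}}

```text
time: 15.9
ee_pos: [0.5863, 0.0297, 0.0597]
tcp_rot: [179.0, 0.4, -12.9]
wrist_force: [-14.1, -17.2, 13.0]
opening: 0.0386
```

```bash
python3 - <<'E'
from h import *
from workcell import camera
delta(b2w(.010,-.0193,.0596),-12.65)
for n in ('top','scene','wrist'):
    c=camera(n)
    cv2.imwrite(f'pics/{n}7.png',c['img'][:,:,::-1])
    cr={'top':(205,150,375,260),'scene':(200,180,360,320)}.get(n)
    if cr: cv2.imwrite(f'pics/{n}7z.png',cv2.resize(c['img'][cr[1]:cr[3],cr[0]:cr[2],::-1],None,fx=4.2,fy=4.2,interpolation=cv2.INTER_CUBIC))
delta(b2w(.010,-.0193,.0596),-12.65)
E
```

```text
t 15.9 tcp [0.5863 0.0297 0.0597] rpy [179.01   0.41 -12.93] F [-14.1 -17.2  13. ] open 0.0386
shift cm (tool) [-0.04 -0.02  0.01] turn [ 0.99  0.42 -0.28]
t 16.05 tcp [0.5863 0.0297 0.0597] rpy [179.03   0.42 -12.93] F [-14.6 -17.8  12.5] open 0.0387
shift cm (tool) [-0.04 -0.02  0.01] turn [ 0.97  0.42 -0.28]
```

View pics/top7z.png

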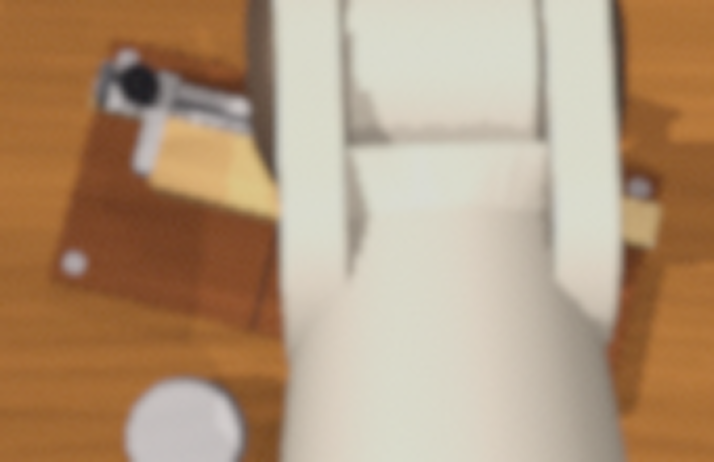

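View pics/scene7z.png

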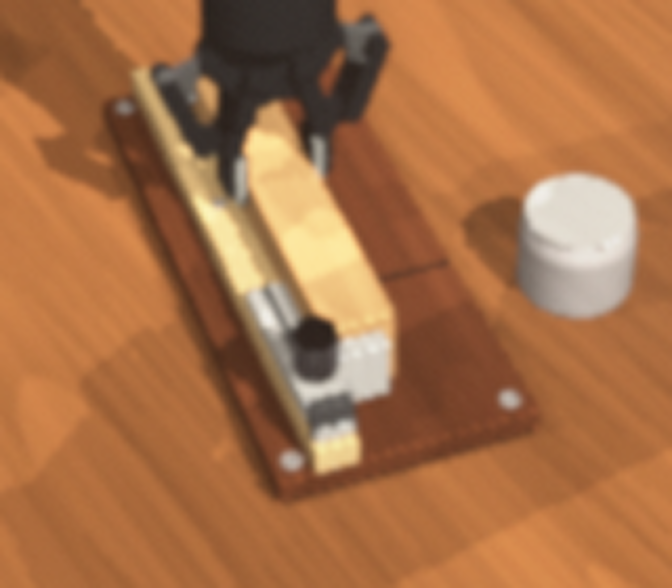

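View pics/wrist7.png

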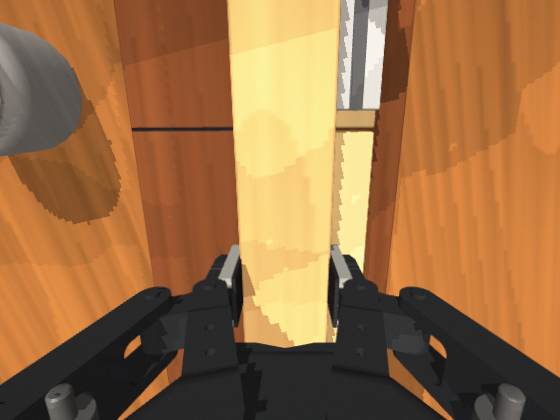

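Call:
{"method": "play_rows", "body": {"rows": [[1,[0.15,-0.1,0.1],[1.0,0.4,-0.3]],[1,[0.2,-0.1,0.15],[0.5,0.2,0]],[1,[0.2,-0.1,0.2],[0,0,0]]]}}

```text
time: 16.35
ee_pos: [0.5864, 0.0296, 0.0596]
tcp_rot: [-179.7, 0.4, -12.8]
wrist_force: [-21.1, -2.6, 24.4]
opening: 0.0381
```

```bash
python3 - <<'E'
from h import *
delta(b2w(.010,-.0193,.0596),-12.65)
E
```

```text
t 16.35 tcp [0.5864 0.0296 0.0596] rpy [-179.71    0.37  -12.79] F [-21.1  -2.6  24.4] open 0.0381
shift cm (tool) [-0.04 -0.03  0.  ] turn [-0.29  0.37 -0.14]
```

Call:
{"method": "play_rows", "body": {"rows": [[1,[0.2,-0.15,0.2],[-0.2,0.3,-0.1]],[1,[0.2,-0.15,0.2],[0,0,0]]]}}

```text
time: 16.55
ee_pos: [0.5864, 0.0296, 0.0596]
tcp_rot: [179.7, 0.4, -12.8]
wrist_force: [-21.4, -7.3, 20.9]
opening: 0.0382
```

```bash
python3 - <<'E'
from h import *
from workcell import camera,spotter,get_obs
delta(b2w(.010,-.0193,.0596),-12.65)
S=camera('scene'); W=camera('wrist');T=camera('top')
D=pickle.load(open('d0.pkl','rb'))
for n,c in (('top',T),('scene',S)):
  for t in ('tin','offcut','hammer'):
    r=spotter.trace(c,t)
    for x in r[:1]:
        v,u=np.nonzero(x['pixels']);v0,u0=np.nonzero(D[n]['m_'+t][0][1]);print(n,t,x['confidence'],u.mean()-u0.mean(),v.mean()-v0.mean())
P=[[-.02,-.1,.02],[.03,.045,.02],[.03,.045,.038],[.054,.045,.038]]
print(proj(tf(BP,P),W).round(1))
cv2.imwrite('pics/wrist8.png',cv2.resize(W['img'][60:280,120:420,::-1],None,fx=2.6,fy=2.6,interpolation=cv2.INTER_CUBIC))
cv2.imwrite('pics/scene8z.png',cv2.resize(S['img'][180:320,200:360,::-1],None,fx=4.2,fy=4.2,interpolation=cv2.INTER_CUBIC))
delta(b2w(.010,-.0193,.0596),-12.65)
E
```

```text
t 16.55 tcp [0.5864 0.0296 0.0596] rpy [179.75   0.43 -12.81] F [-21.4  -7.3  20.9] open 0.0382
shift cm (tool) [-0.04 -0.03  0.  ] turn [ 0.25  0.43 -0.16]
top tin 0.66 -0.31677308199047616 0.5096331205026843
top offcut 0.89 0.17713961667857347 -0.2777806096441964
top hammer 0.97 0.09065714914453338 0.6077896059122452
scene tin 0.75 0.02391341431660976 -0.19856169364612697
scene offcut 0.55 0.15829748812481625 -0.3011418124309273
scene hammer 0.85 0.21674875926868253 -0.07572439182604285
[[241.9 348.6]
 [321.8 129.5]
 [325.8 130.5]
 [374.6 130.5]]
t 17.0 tcp [0.5864 0.0296 0.0596] rpy [179.76   0.44 -12.81] F [-21.5  -6.6  21.6] open 0.0385
shift cm (tool) [-0.04 -0.03  0.  ] turn [ 0.24  0.44 -0.16]
```

View pics/wrist8.png

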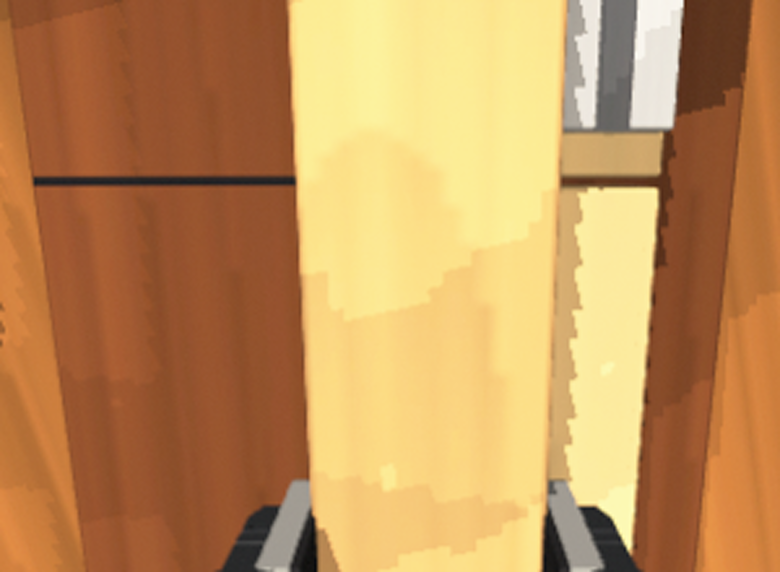

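View pics/scene8z.png

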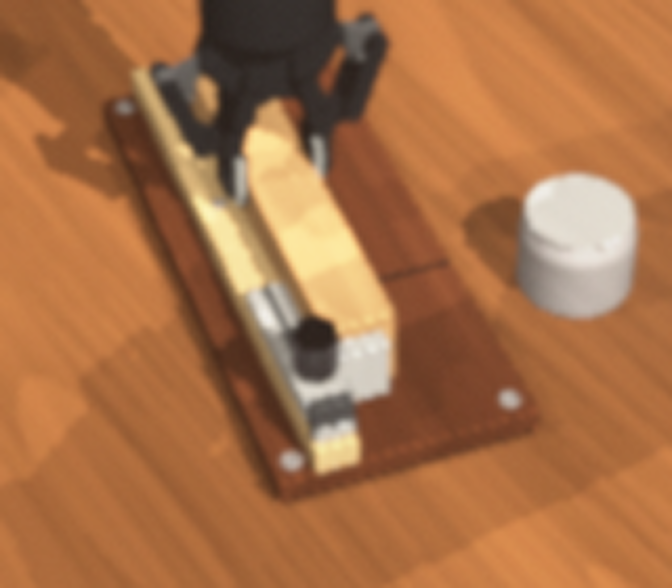

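```bash
python3 - <<'E'
from workcell import job_done
print(job_done())
E
```

```text
the job is handed in; nothing more can be done
None
```

I slid the stop fully home, laid the bar on the bed, and handed the job in at about 17 s. The arm was still gripping the bar and pressing it into bed, fence and stop. No verdict was reported.

- **Stop:** I pushed it by the knob with closed fingers until it met the end stop at about 30 N. That was within 1 mm of the predicted position, and the bar was still on the bench more than 0.4 m away. Later pictures show it still home.
- **Bar:** I gripped it about 19 mm from its middle on the long side, roughly 64 mm from the slot. I lowered it onto the bed, slid it to the fence and then butted it against the stop.
- **Last force readings:** These held steady over the last 0.45 s, worked out from the wrist force. They show about 19 N towards the fence, 11 N towards the stop and 25 N down on the bed.
- **Position:** The TCP was within 0.5 mm of the predicted place on all three axes.
- **Angles:** Tool tilt was under 0.5°, and its yaw was 0.16° off my board estimate.
- **Bystanders:** The tin, offcut and hammer had shifted by less than 1 pixel (about 2 mm) in either camera, which is within the noise.

Two measurements disagreed along the way. The top and scene cameras differed by about 5 mm on the board, which I settled with the wrist camera and contact. The tool also tilted about 1° while pushing towards the stop, which I corrected before the final push.

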